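# Set out the timing-drive parts for inspection

### The job

Set out the stripped timing-drive parts for inspection. On the sloped board, each resting flat on it and up against the cleat, put the wide bearing cap in the end bay nearer the big gear, the narrow cap in the other end bay and the plain collar in the middle bay between them, every part inside its bay and the caps with an end squarely against the cleat and their long side pointing up the slope; set the pinion flat on top of the big gear, centred. Leave the pressure gauge where it lies.

Things in the scene. Friction and masses are not known exactly. Their poses are not given: they have to be found in the camera images.
- wide_cap: Wide bearing cap: dark steel bridge-shaped block standing on two feet, 84 mm long (its x) by 44 mm wide (its y) by 40 mm high, with a bolt hole near each end; the sides are flat and parallel, about 0.4 to 0.75 kg. Either end may be the one at the cleat. Origin at the centre of its underside, z up.
- narrow_cap: Narrow bearing cap: the same shape but smaller, 64 mm long (its x) by 28 mm wide (its y) by 32 mm high, about 0.2 to 0.35 kg. Origin at the centre of its underside, z up.
- collar: Plain collar: smooth bright steel tube lying flat, 52 mm outside diameter, 36 mm bore, 30 mm high, about 0.2 kg. Origin at the centre of its underside, z (the bore's axis) up.
- pinion: Pinion: small bright toothed steel gear lying flat, 56 mm over the teeth, 26 mm high, about 0.3 kg. Flat top and bottom; it may be gripped anywhere round its teeth as a 56 mm disc. Origin at the centre of its underside, z up.
- board: Fixed plywood deck, 280 mm wide, 130 mm deep, rising 15 deg away from the robot to 65 mm; cleat 12 mm high on its low edge, nearest the robot. Origin on the deck at the cleat's uphill face, mid-width, 29 mm above the bench; x up the slope, y along the cleat to the robot's left, z square to the deck. Dark lines at y = +-45 mm part three bays, centred at y = -90, 0, 90 mm.
- gear: Big gear, fixed: dark rusty-iron toothed wheel lying flat on the bench beyond one end of the board (its left or its right), 130 mm over the teeth, 24 mm thick, flat top with bore and bolt holes as dark spots. Origin at the centre of its underside, z up.
- gauge: Pressure gauge, a bystander: black round case lying face up, 60 mm diameter, 32 mm high, white dial. Loose; it is to stay where it is. Origin at the centre of its underside.
Mind the look-alikes: they are no part of the job. What is shaped like the collar but orange is not meant.

How it is judged:
By the outcome, as a careful person would: the job done as asked, in the order asked, and still so for the second after the job is handed in, with the robot touching nothing.
It also fails if it takes over 96 s, if anything falls off the work surface, if the arm or the gripper's body presses on something with over 40 N, if the wrist force passes 120 N, or if a joint passes its speed limit or range.

### The arm

A 6-joint arm with a two-finger parallel gripper is mounted at the origin on the work surface. World frame = base frame: x ahead of the robot, y to its left, z up, the work surface at z = 0. Lengths are in m, angles in degrees, forces in N, time in s.
With the tool pointing down it reaches from about 0.375 to 0.75 m from the base axis. Payload 9 kg.
Tool frame: the origin (TCP) lies where the fingers leave the gripper's body, on its centre line; the fingertips stand 73 mm ahead of it and the grasp point (between the pads) lies 54 mm ahead of it (robot.tip_reach is the distance from the TCP to the fingertips, in m); z points along the fingers, y is the direction in which the jaws open and shut (so a half turn about z gives the same grasp; the last joint's range is limited). The gripper opens to 85 mm and grips with 20 to 120 N. Pads are 22 mm wide; open, the fingers measure 114 mm over their backs; the gripper's body (76 mm by 85 mm) begins 54 mm behind the grasp point. The pads swing forward as they close: fully open they stand 13 mm farther back than shut.
Start: joints at [51.24, 5.964, 5.575, 89.605, 0, 77.527], TCP at [0.266, 0.538, 0.304] pointing down, gripper open.
Joint ranges: [-171.21, 171.21], [-48.23, 106.86], [-62.78, 66.21], [-105.2, 120.99], [-86.42, 89.51], [-180, 180]. Speed limits (degrees/s): [127.2, 127.2, 147.25, 180, 180, 180].

### API

Orientations are given as [roll, pitch, yaw] about the fixed x, y, z axes, in that order (R = Rz(yaw) Ry(pitch) Rx(roll)).
In Python, from plant import robot gives the robot as it stands. Calls block until the motion is done:
- robot.move_pose(position, orientation): joint-space move of the TCP to a pose.
- robot.line_to(position, vel=0.15, rotation=None, guard=None): straight line of the TCP; rotation=None keeps the orientation; vel is the mean speed in m/s. With guard (N) it stops when the force on the tool has changed by that much, and returns True; else False.
- robot.goto_joints(angles): joint-space move.
- robot.set_gripper(opening): finger opening in m; the grip force is fixed at half the most; returns when the fingers have stopped.
- robot.pause(seconds).
- robot.ik(position, orientation): joint angles nearest the present ones, or None.
- robot.observe(): the state.
- robot.grab_frame(name): name is "scene" or "top" or "wrist"; returns the picture (400x640x3 uint8, blue, green, red); there is no depth.
- robot.get_calibration(name): a dict with "vertical_fov" (degrees; the focal length in pixels is half the picture's height over the tangent of half this angle, whatever the lens; pixels are square), "cx", "cy" (the principal point, pixels), "rvec" (rotation vector, rad) and "tvec" (3), from world to camera coordinates, as OpenCV has them. Camera axes: x right, y down, z forward; pixel columns grow to the right and rows downward; lengths in m; the calibration is good to about 2 mm. A picture is of the moment at which its call begins: read the wrist's pose just before it. get_calibration takes no time and is no camera call; for the wrist camera it gives the pose at the moment of the call.
A pose or a line that the arm cannot do raises robot.IKError and nothing moves.
- robot.job_done(): hands the job in, once; it reports no verdict.
The state is a dict: "time": time; "q": joint angles; "qvel": joint speeds; "joint_torque": joint torques, N m; "tool_pos": TCP position; "tcp_rot": TCP orientation; "ft_force": force on the tool from outside, world axes, zero at the start; "torque": the same for the moment, N m; "gripper_width": finger opening in m.
Only numpy, scipy, OpenCV 4.12 (cv2) and the standard library are available. Lean on these libraries where they do the work, as an engineer would, in place of code of your own. Each camera call takes 0.05 s, during which the arm holds its last target.

## Working session

There is one attempt and no reset: what is moved stays moved. The work goes in short steps, each a Python script; the robot and the scene stay as the last script left them, time stands still between calls to the robot, and variables do not carry over. Pictures are saved under pics/ and viewed, and the job is handed in when it is done.

```bash
ls; mkdir -p pics; python3 - <<'E'
from plant import robot
import cv2
for n in ["scene","top","wrist"]:
    cv2.imwrite(f"pics/a_{n}.png",robot.grab_frame(n)); print(n,robot.get_calibration(n))
print(robot.observe())
E
```

```text
pics
scene {'vertical_fov': 42.29451459184719, 'cx': 325.4404391780321, 'cy': 202.12542638083517, 'rvec': array([ 1.709088  ,  1.90044806, -0.71390969]), 'tvec': array([ 0.07048039, -0.34387875,  1.54005801])}
top {'vertical_fov': 54.00133503934325, 'cx': 317.0939370123385, 'cy': 194.73747913357036, 'rvec': array([ 2.19501739, -2.14608666,  0.09854367]), 'tvec': array([-0.02284841,  0.50609432,  0.97155295])}
wrist {'vertical_fov': 58.26181694451859, 'cx': 316.6140910641054, 'cy': 197.41571621998196, 'rvec': array([-2.43813457, -1.51784217, -0.23144317]), 'tvec': array([-0.59994263, -0.0393072 ,  0.38100291])}
{'time': 0.15, 'q': array([ 5.12408285e+01,  5.99215310e+00,  5.53982048e+00,  8.96064306e+01,
       -1.02815421e-03,  7.75285906e+01]), 'qvel': array([ 0.00767821, -0.10253223,  0.17868407, -0.06466409,  0.01905291,
       -0.08788209]), 'joint_torque': array([ 4.20250508e-03, -5.57360637e+01,  5.04003668e+01,  1.26481705e-02,
       -2.39842484e-04, -2.06425000e-05]), 'tool_pos': array([0.26559033, 0.53781637, 0.30331095]), 'tcp_rot': array([-1.79942401e+02, -1.16861643e-02,  1.53712233e+02]), 'ft_force': array([-0.49505617, -0.57373493, -0.06609788]), 'torque': array([0.0017342 , 0.01205648, 0.04028959]), 'gripper_width': 0.08570895925472959}
```

View pics/a_scene.png

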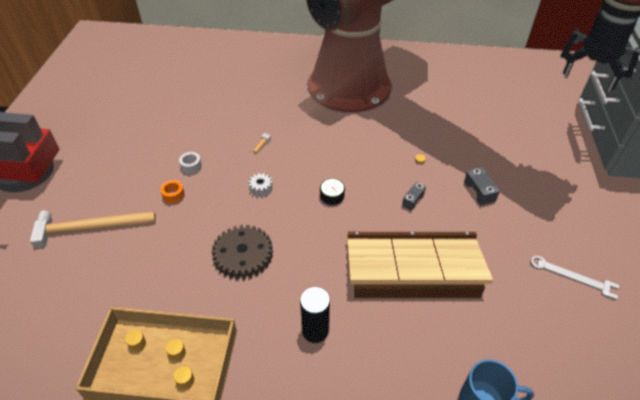

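View pics/a_top.png

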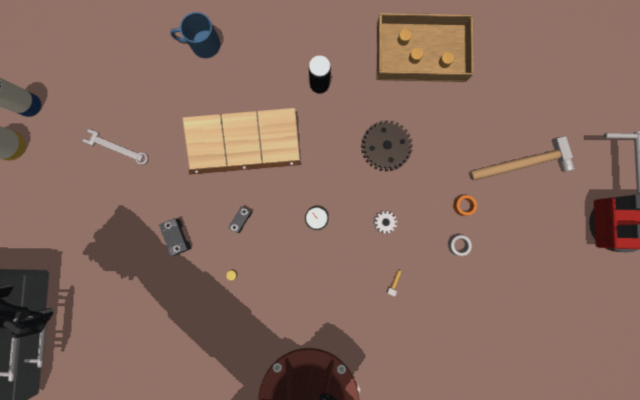

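View pics/a_wrist.png

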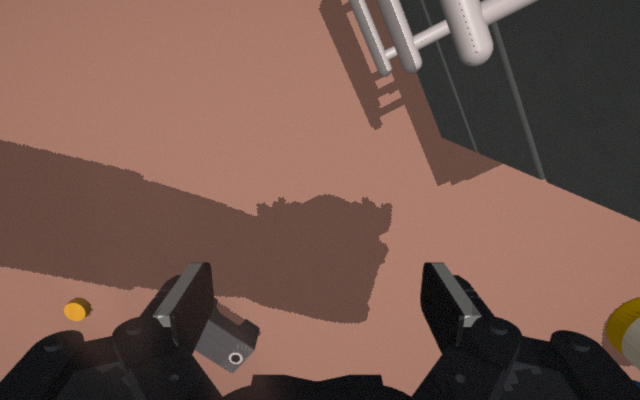

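The top view has the board left of centre at (242,140) and the gear to its right at (387,146), so the wide cap goes in the right bay (-y). The wide cap is at (174,237), narrow cap (240,219), gauge (317,218), pinion (386,222) and steel collar (460,245). The ring at (466,205) is the orange decoy.

```bash
cat > h.py <<'E'
from plant import robot
import cv2, numpy as np
from scipy.spatial.transform import Rotation as Ro
def cal(n):
    c=robot.get_calibration(n); f=200/np.tan(np.radians(c["vertical_fov"]/2))
    K=np.array([[f,0,c["cx"]],[0,f,c["cy"]],[0,0,1]]); R=cv2.Rodrigues(c["rvec"])[0]
    return K,R,np.array(c["tvec"]).ravel()
def ray(C,p):
    K,R,t=C; o=-R.T@t; d=R.T@np.linalg.solve(K,np.array([p[0],p[1],1.])); return o,d/np.linalg.norm(d)
def onz(C,p,z):
    o,d=ray(C,p); return o+d*(z-o[2])/d[2]
def tri(obs):
    A=np.zeros((3,3));b=np.zeros(3);L=[]
    for C,p in obs:
        o,d=ray(C,p);M=np.eye(3)-np.outer(d,d);A+=M;b+=M@o;L.append((o,M))
    x=np.linalg.solve(A,b); return x,max(np.linalg.norm(M@(x-o)) for o,M in L)
def proj(C,P):
    K,R,t=C;q=K@(R@np.asarray(P)+t);return q[:2]/q[2]
E
python3 - <<'E'
from h import *
C=cal("top");S=cal("scene")
for n,a,b in [("wide",(174,237),(482,185)),("narrow",(240,219),(413,195)),("gauge",(317,218),(332,188)),("pin",(386,222),(260,183)),("col",(460,245),(190,160)),("gear",(387,146),(242,248)),
 ("board cL",(190,172),(474,233)),("board cR",(299,164),(348,233)),("b uL",(184,118),(489,280)),("b uR",(294,109),(349,283))]:
    x,e=tri([(C,a),(S,b)]);print(n,x.round(3),round(e,4))
t=cv2.imread("pics/a_top.png");cv2.imwrite("pics/b1.png",cv2.resize(t[90:270,150:320],None,fx=4,fy=3.3,interpolation=2)[:600])
E
```

```text
wide [0.392 0.346 0.025] 0.0007
narrow [0.441 0.182 0.023] 0.0
gauge [ 0.447 -0.011  0.031] 0.0015
pin [ 0.441 -0.185  0.022] 0.0015
col [ 0.388 -0.37   0.028] 0.0004
gear [ 0.636 -0.187  0.022] 0.0009
board cL [0.555 0.31  0.04 ] 0.0007
board cR [0.582 0.037 0.036] 0.001
b uL [0.688 0.324 0.06 ] 0.0004
b uR [0.719 0.05  0.052] 0.001
```

```bash
cat >> h.py <<'E'
def wcam():
    s=robot.observe();C=cal("wrist");T=Ro.from_euler("xyz",s["tcp_rot"],degrees=True).as_matrix()
    o=-C[1].T@C[2]; return T.T@(o-s["tool_pos"]), T.T@C[1].T
def snap(name):
    C=cal("wrist");im=robot.grab_frame("wrist");cv2.imwrite(f"pics/{name}.png",im);np.savez(f"pics/{name}.npz",K=C[0],R=C[1],t=C[2]);return im,C
def load(name):
    z=np.load(f"pics/{name}.npz");return cv2.imread(f"pics/{name}.png"),(z["K"],z["R"],z["t"])
E
python3 - <<'E'
from h import *
o,R=wcam();print(o.round(4),R.round(3))
q0=robot.observe()["q"]
for tgt,name in [((.43,.26),"w_caps"),((.64,.24),"w_bd1"),((.64,.12),"w_bd2"),((.62,-.02),"w_gr"),((.42,-.28),"w_pc1"),((.42,-.20),"w_pc2")]:
    for yaw in (185,5):
        T=Ro.from_euler("xyz",[180,0,yaw],degrees=True).as_matrix()
        p=np.array([*tgt,.27])-T@np.array([o[0],o[1],0]); q=robot.ik(p,[180,0,yaw])
        print(name,yaw,p.round(3),None if q is None else np.round(q,0))
E
```

```text
[ 0.078   0.0007 -0.0707] [[ 0.001 -0.954 -0.301]
 [ 1.     0.002 -0.   ]
 [ 0.001 -0.301  0.954]]
w_caps 185 [0.508 0.266 0.27 ] [15.  1. -3. 86.  0. 10.]
w_caps 5 [0.352 0.254 0.27 ] [  18.  -24.  -25.   89.    0. -167.]
w_bd1 185 [0.718 0.246 0.27 ] [ 9. 36. 39. 93.  0.  4.]
w_bd1 5 [0.562 0.234 0.27 ] [  10.    7.    3.   86.    0. -175.]
w_bd2 185 [0.718 0.126 0.27 ] [-0. 30. 30. 90.  0. -5.]
w_bd2 5 [0.562 0.114 0.27 ] [ -2.   1.  -3.  86.   0. 173.]
w_gr 185 [ 0.698 -0.014  0.27 ] [-12.  23.  22.  89.   0. -17.]
w_gr 5 [ 0.542 -0.026  0.27 ] [-17.  -4.  -8.  86.   0. 158.]
w_pc1 185 [ 0.498 -0.274  0.27 ] [-42.   0.  -4.  86.   0. -47.]
w_pc1 5 [ 0.342 -0.286  0.27 ] [-57. -22. -23.  88.   0. 118.]
w_pc2 185 [ 0.498 -0.194  0.27 ] [-35.  -6. -10.  86.   0. -40.]
w_pc2 5 [ 0.342 -0.206  0.27 ] [-50. -31. -30.  91.   0. 125.]
```

```bash
python3 - <<'E'
from h import *
for p,name in [((.40,.28,.27),"w1"),((.42,.2,.27),"w2"),((.58,.22,.27),"w3"),((.58,.10,.27),"w4"),((.50,-.14,.27),"w5"),((.40,-.2,.27),"w6"),((.40,-.32,.27),"w7")]:
    try: robot.move_pose(list(p),[180,0,185])
    except robot.IKError: print("ik",name); continue
    robot.pause(.15); snap(name)
print(robot.observe()["time"])
a=[cv2.imread(f"pics/w{i}.png") for i in range(1,8)]
for k,g in enumerate(([0,1,2,3],[4,5,6,6])):
    cv2.imwrite(f"pics/m{k}.png",cv2.resize(np.vstack([np.hstack([a[g[0]],a[g[1]]]),np.hstack([a[g[2]],a[g[3]]])]),(800,500),interpolation=cv2.INTER_AREA))
E
```

```text
6.425
```

View pics/m0.png

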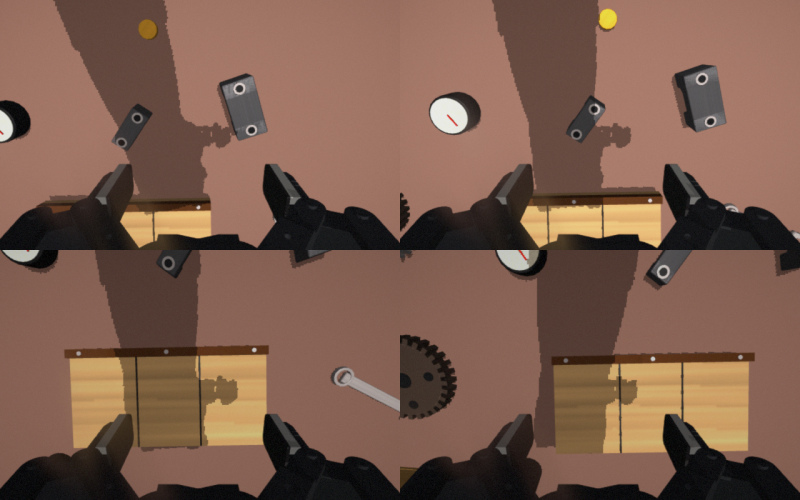

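View pics/m1.png

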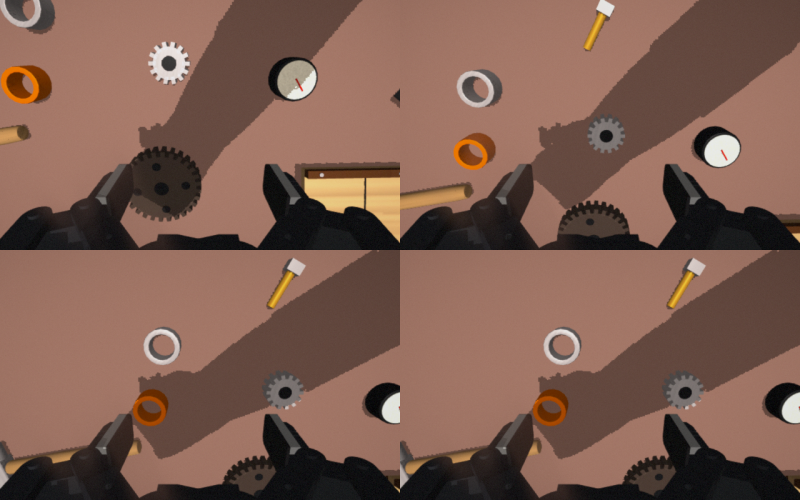

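```bash
python3 - <<'E'
from h import *
import glob
def crop(name,c,w,f):
    im,_=load(name);x,y=c;return cv2.resize(im[max(0,y-w):y+w,max(0,x-w):x+w],(300,300),interpolation=cv2.INTER_CUBIC)
L=[crop("w1",(300,180),130,1),crop("w5",(265,300),70,1),crop("w5",(270,100),45,1),crop("w6",(330,215),45,1),
   crop("w6",(127,140),50,1)]
L.insert(1,crop("w2",(390,165),130,1))
cv2.imwrite("pics/c0.png",cv2.resize(np.vstack([np.hstack(L[:3]),np.hstack(L[3:])]),(800,533)))
a,_=load("w3");b,_=load("w4")
cv2.imwrite("pics/c1.png",cv2.resize(np.vstack([a[140:330,90:450],b[140:330,230:590]]),(720,760))[:, :])
for n in("w3","w4"):
    im,_=load(n);g=cv2.cvtColor(im,6)
E
python3 -c "
import cv2;a=cv2.imread('pics/c1.png');cv2.imwrite('pics/c1.png',cv2.resize(a,(560,591)))"
```

```text
(no output)
```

View pics/c0.png

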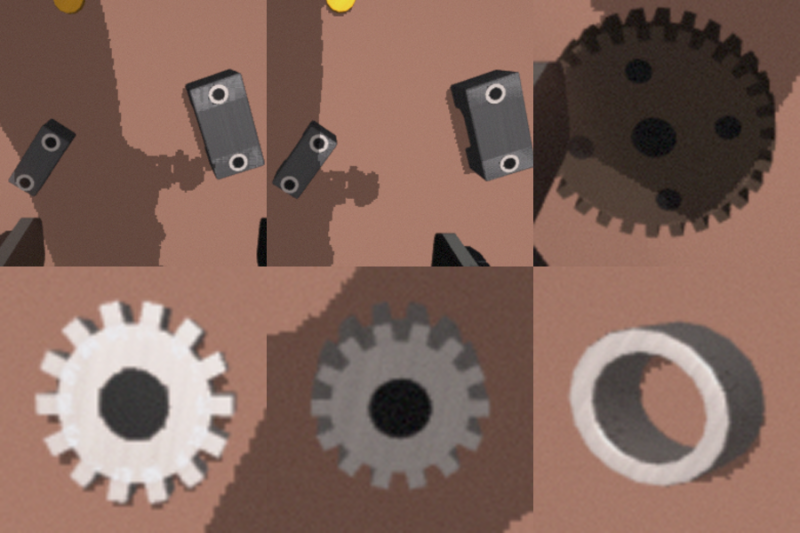

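View pics/c1.png

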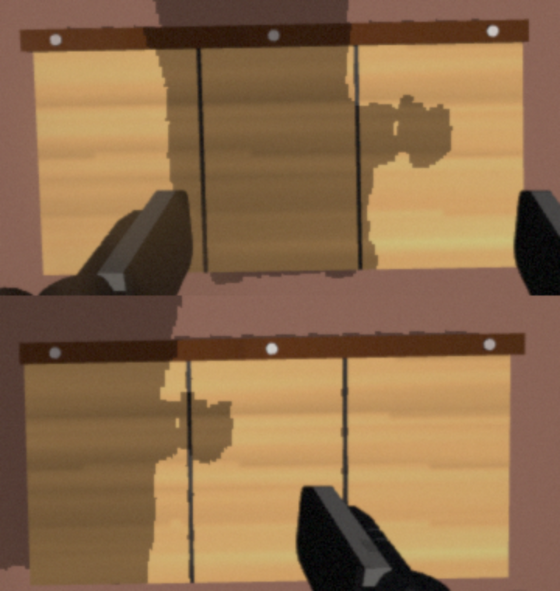

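```bash
cat > feat.py <<'E'
from h import *
def blob(im,p,w,bright,thr=None):
    x,y=map(int,p);g=cv2.cvtColor(im,6);x0,y0=max(x-w,0),max(y-w,0);r=cv2.resize(g[y0:y+w+1,x0:x+w+1],None,fx=8,fy=8,interpolation=cv2.INTER_CUBIC)
    t=thr or cv2.threshold(r,0,255,cv2.THRESH_OTSU)[0]
    m=((r>t) if bright else (r<t)).astype(np.uint8)
    cs,_=cv2.findContours(m,cv2.RETR_EXTERNAL,cv2.CHAIN_APPROX_NONE)
    c=max(cs,key=cv2.contourArea)
    M=cv2.moments(c);a=M["m00"];q=np.array([M["m10"],M["m01"]])/a
    return np.array([x0,y0])+(q+.5)/8-.5, np.sqrt(a)/8
E
python3 - <<'E'
from feat import *
def go(nm,l,bright,w,thr=None):
    obs=[]
    for n,p in l:
        im,C=load(n) if n[0]=="w" else (cv2.imread(f"pics/a_{n}.png"),cal(n))
        q,s=blob(im,p,w,bright,thr);obs.append((C,q));print(n,q.round(1),round(s,1),end=" ")
    x,e=tri(obs);print("\n ",nm,x.round(4),round(e,4));return x
W1=go("wide r1",[("w1",(382,142)),("w2",(483,126))],1,9,170)
W2=go("wide r2",[("w1",(402,208)),("w2",(498,194))],1,9,170)
N1=go("nar r1",[("w1",(219,189)),("w2",(310,163))],1,8,130)
N2=go("nar r2",[("w1",(194,229)),("w2",(286,202))],1,8,130)
for a,b in((W1,W2),(N1,N2)):
    d=a-b;print("ctr",((a+b)/2).round(4),"len",np.linalg.norm(d).round(4),"yaw",np.degrees(np.arctan2(d[1],d[0])).round(1))
go("pin",[("w5",(270,101)),("w6",(330,216)),("w7",(454,224))],0,10,75)
go("col",[("w6",(127,140)),("w7",(259,154))],1,32,165)
for i,(a,b) in enumerate([((125,166),(265,177)),((266,163),(404,174)),((407,160),(545,172))]):
    go(f"screw{i}",[("w3",a),("w4",b)],1,5)
go("gearbore",[("w5",(258,301)),("top",(387,145))],0,9,32)
go("gauge",[("w6",(515,240)),("w2",(88,180))],1,35,150)
E
```

```text
w1 [382.6 141.5] 16.4 w2 [482.7 125.9] 16.7 
  wide r1 [0.3629 0.3337 0.0416] 0.0
w1 [402.  207.9] 14.7 w2 [496.7 194. ] 15.0 
  wide r2 [0.4193 0.359  0.042 ] 0.0001Traceback (most recent call last):
  File "<stdin>", line 10, in <module>
  File "<stdin>", line 6, in go
  File "feat.py", line 7, in blob
    c=max(cs,key=cv2.contourArea)
ValueError: max() iterable argument is empty
```

```bash
cat > run.py <<'E'
from feat import *
def go(nm,l,bright,w,thr=None):
    obs=[]
    for n,p in l:
        im,C=load(n) if n[0]=="w" else (cv2.imread(f"pics/a_{n}.png"),cal(n))
        q,s=blob(im,p,w,bright,thr);obs.append((C,q));print(n,q.round(1),round(s,1),end=" ")
    x,e=tri(obs);print("\n ",nm,x.round(4),round(e,4));return x
E
python3 - <<'E'
from run import *
W1=go("wide r1",[("w1",(382,142)),("w2",(483,126))],1,9,170)
W2=go("wide r2",[("w1",(402,208)),("w2",(498,194))],1,9,170)
N1=go("nar r1",[("w1",(219,189)),("w2",(310,163))],1,8)
N2=go("nar r2",[("w1",(194,229)),("w2",(286,202))],1,8)
for a,b in((W1,W2),(N1,N2)):
    d=a-b;print("ctr",((a+b)/2).round(4),"len",np.linalg.norm(d).round(4),"yaw",np.degrees(np.arctan2(d[1],d[0])).round(1))
go("pin",[("w5",(270,101)),("w6",(330,216)),("w7",(454,224))],0,10,55)
go("col",[("w6",(127,140)),("w7",(259,154))],1,32,165)
for i,(a,b) in enumerate([((125,166),(265,177)),((266,163),(404,174)),((407,160),(545,172))]):
    go(f"screw{i}",[("w3",a),("w4",b)],1,5)
go("gearbore",[("w5",(258,301)),("top",(387,145))],0,9)
go("gauge",[("w6",(515,240)),("w2",(88,180))],1,35,150)
E
```

```text
w1 [382.6 141.5] 16.4 w2 [482.7 125.9] 16.7 
  wide r1 [0.3629 0.3337 0.0416] 0.0
w1 [402.  207.9] 14.7 w2 [496.7 194. ] 15.0 
  wide r2 [0.4193 0.359  0.042 ] 0.0001
w1 [219.1 188.7] 15.7 w2 [311.1 168.4] 7.8 
  nar r1 [0.4142 0.1971 0.0395] 0.0027
w1 [193.4 228.9] 15.9 w2 [282.8 208.5] 5.9 
  nar r2 [0.4521 0.1754 0.043 ] 0.0032
ctr [0.3911 0.3464 0.0418] len 0.0618 yaw -155.8
ctr [0.4331 0.1862 0.0413] len 0.0438 yaw 150.2
w5 [265.9 105.1] 8.1 w6 [329.6 217.3] 17.5 w7 [455.5 227.2] 16.1 
  pin [ 0.4413 -0.184   0.0265] 0.0035
w6 [120.7 142.3] 50.5 w7 [258.1 154.7] 50.5 
  col [ 0.3867 -0.3711  0.0284] 0.0001
w3 [125.2 165.1] 6.3 w4 [264.9 176.4] 6.4 
  screw0 [0.5823 0.0573 0.0405] 0.0001
w3 [265.5 162.3] 6.3 w4 [404.3 173.8] 6.3 
  screw1 [0.5691 0.1766 0.0404] 0.0001
w3 [406.4 159.5] 6.3 w4 [544.3 171. ] 6.3 
  screw2 [0.556  0.296  0.0401] 0.0001
w5 [258.  301.4] 17.9 top [386.9 144.4] 8.1 
  gearbore [ 0.6406 -0.1867  0.0216] 0.0012
w6 [514.9 241. ] 47.2 w2 [ 78.8 185. ] 50.0 
  gauge [ 0.4463 -0.0083  0.0328] 0.0003
```

```bash
python3 - <<'E'
from run import *
L=[]
for n,p in [("w1",(382,142)),("w1",(402,208)),("w1",(219,189)),("w1",(194,229)),("w2",(483,126)),("w2",(498,194)),("w2",(310,163)),("w2",(286,202))]:
    im,_=load(n);x,y=p;L.append(cv2.resize(im[y-12:y+13,x-12:x+13],(200,200),interpolation=0))
cv2.imwrite("pics/r.png",np.vstack([np.hstack(L[:4]),np.hstack(L[4:])]))
L=[]
im,_=load("w3");print("w3 col266",[tuple(im[r,266+10]) for r in range(150,180,1)][::1])
im,_=load("w5");
E
```

```text
w3 col266 [(np.uint8(51), np.uint8(60), np.uint8(84)), (np.uint8(50), np.uint8(59), np.uint8(80)), (np.uint8(52), np.uint8(60), np.uint8(83)), (np.uint8(53), np.uint8(61), np.uint8(83)), (np.uint8(56), np.uint8(64), np.uint8(84)), (np.uint8(40), np.uint8(52), np.uint8(72)), (np.uint8(22), np.uint8(34), np.uint8(55)), (np.uint8(14), np.uint8(30), np.uint8(52)), (np.uint8(5), np.uint8(25), np.uint8(51)), (np.uint8(12), np.uint8(29), np.uint8(54)), (np.uint8(5), np.uint8(24), np.uint8(49)), (np.uint8(10), np.uint8(24), np.uint8(49)), (np.uint8(17), np.uint8(29), np.uint8(54)), (np.uint8(20), np.uint8(31), np.uint8(51)), (np.uint8(18), np.uint8(27), np.uint8(53)), (np.uint8(13), np.uint8(32), np.uint8(53)), (np.uint8(9), np.uint8(32), np.uint8(48)), (np.uint8(5), np.uint8(23), np.uint8(48)), (np.uint8(11), np.uint8(30), np.uint8(48)), (np.uint8(24), np.uint8(43), np.uint8(62)), (np.uint8(46), np.uint8(76), np.uint8(99)), (np.uint8(60), np.uint8(94), np.uint8(123)), (np.uint8(60), np.uint8(94), np.uint8(125)), (np.uint8(60), np.uint8(94), np.uint8(124)), (np.uint8(61), np.uint8(96), np.uint8(124)), (np.uint8(58), np.uint8(98), np.uint8(127)), (np.uint8(60), np.uint8(93), np.uint8(123)), (np.uint8(60), np.uint8(95), np.uint8(125)), (np.uint8(64), np.uint8(99), np.uint8(127)), (np.uint8(60), np.uint8(96), np.uint8(127))]
```

View pics/r.png

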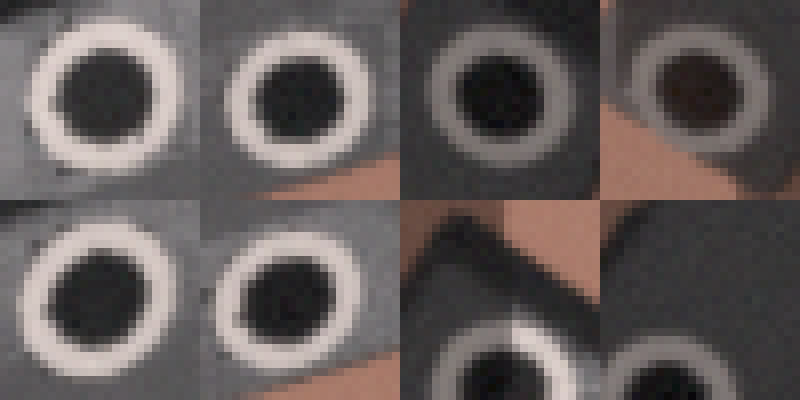

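```bash
python3 - <<'E'
from run import *
_,C1=load("w1");_,C2=load("w2")
a,e=tri([(C1,(219,188.4)),(C2,(310.6,173.6))]);b,e2=tri([(C1,(194,228.5)),(C2,(282.3,213.9))]);d=a-b
print(a,b,e,e2,"ctr",(a+b)/2,np.linalg.norm(d),np.degrees(np.arctan2(d[1],d[0])))
# collar
go("col6",[("w6",(121,142)),("w7",(259,154))],1,34,150)
# pinion bore: dark
go("pin",[("w6",(330,217)),("w7",(455,227))],0,14,55)
go("pin",[("w5",(270,101)),("w6",(330,217))],0,13,65)
# cleat uphill top edge, plane through screws with 15deg tilt
s0,s1,s2=np.array([.5823,.0573,.0405]),np.array([.5691,.1766,.0404]),np.array([.556,.296,.0401])
yaw=np.arctan2(-(s2-s0)[0],(s2-s0)[1]);print("yaw",np.degrees(yaw))
Rb=Ro.from_euler("ZY",[yaw,np.radians(-15)]).as_matrix();print(Rb.round(3))
for n,cols in(("w3",(180,276,350,390)),("w4",(320,414,480,530))):
    im,C=load(n)
    for c in cols:
        g=im[140:200,c,2].astype(float); cc=slice(0,0)
        g=im[140:200,c-2:c+3,2].astype(float).mean(1)
        k=np.where(g<.75*g[45:].mean())[0]
        # dark band
        lo=g.min();m=(lo+g[-10:].mean())/2
        j=np.argmin(g); u=j
        while g[u]<m:u+=1
        u=u-1+(m-g[u-1])/(g[u]-g[u-1])
        m2=(lo+g[:5].mean())/2; v=j
        while g[v]<m2: v-=1
        v=v+(g[v]-m2)/(g[v]-g[v+1])
        o,dd=ray(C,(c,140+u));nz=Rb[:,2];P=o+dd*(nz@(s1-o))/(nz@dd)
        o,dd=ray(C,(c,140+v));Q=o+dd*(nz@(s1-o))/(nz@dd)
        print(n,c,round(140+u,1),round(140+v,1),(Rb.T@(P-s1)).round(4),(Rb.T@(Q-s1)).round(4))
# deck points: line uphill ends
x=[((90+206/1.5556,140+270/1.5556),(230+192/1.5556,140+(582-295.5)/1.5556))]
for p,q in x:
    P,e=tri([(load("w3")[1],p),(load("w4")[1],q)]);print("?",P,e)
P,e=tri([(load("w3")[1],(90+43/1.5556,140+275/1.5556)),(load("w4")[1],(230+31/1.5556,140+(583-295.5)/1.5556))]);print("uphill right corner",P,e,Rb.T@(P-s1))
E
```

```text
[0.41775176 0.19632819 0.03458376] [0.45743124 0.17407215 0.03574597] 0.00038727112445483436 0.0007347384258714403 ctr [0.4375915  0.18520017 0.03516486] 0.045509817669784 150.71212413122655
w6 [119.8 142.3] 51.8 w7 [258.  154.8] 51.0 
  col6 [ 0.3864 -0.3709  0.0304] 0.0001
w6 [329.6 217.4] 17.6 w7 [455.9 228.3] 17.5 
  pin [ 0.4403 -0.1828  0.0269] 0.0001
w5 [269.8 101.2] 19.3 w6 [329.6 217.4] 17.9 
  pin [ 0.4404 -0.1829  0.0272] 0.0001
yaw 6.287496295382682
[[ 0.96  -0.11  -0.257]
 [ 0.106  0.994 -0.028]
 [ 0.259  0.     0.966]]
w3 180 171.6 156.5 [ 0.0066 -0.0733  0.    ] [-0.0063 -0.0729 -0.    ]
w3 276 169.6 155.4 [0.0065 0.0089 0.    ] [-0.0056  0.0092  0.    ]
w3 350 168.3 152.5 [ 0.0066  0.072  -0.    ] [-0.0068  0.0722  0.    ]
w3 390 167.5 152.8 [ 0.0066  0.1061 -0.    ] [-0.0059  0.1062 -0.    ]
w4 320 182.4 168.5 [ 0.0059 -0.0726 -0.    ] [-0.0059 -0.0724 -0.    ]
w4 414 180.4 164.5 [ 0.0058  0.0083 -0.    ] [-0.0079  0.0084 -0.    ]
w4 480 179.2 163.5 [ 0.0058  0.065  -0.    ] [-0.0076  0.065  -0.    ]
w4 530 178.4 163.2 [0.006  0.1078 0.    ] [-0.007   0.1077 -0.    ]
? [0.70726795 0.14713555 0.0632914 ] 0.0003395974741249479
uphill right corner [0.71719639 0.0531577  0.0641541 ] 0.0007508877866645489 [ 0.13527925 -0.13891891 -0.01165591]
```

```bash
cat > job.py <<'E'
from feat import *
yaw=np.radians(6.29)
Rb=Ro.from_euler("ZY",[yaw,np.radians(-15)]).as_matrix()
B=np.array([.5691,.1766,.0400])+Rb@np.array([.006,0,-.012])
Rp=(Ro.from_matrix(Rb)*Ro.from_euler("x",180,degrees=True)*Ro.from_euler("z",180,degrees=True))
EP=Rp.as_euler("xyz",degrees=True)
def bp(x,y,z): return (B+Rb@np.array([x,y,z])).tolist()
def pick(x,y,zg,yw,op=.085,lift=.20):
    robot.set_gripper(op)
    robot.move_pose([x,y,zg+.054+.09],[180,0,yw])
    h=robot.line_to([x,y,zg+.054],vel=.12,guard=15); 
    robot.set_gripper(0.0); w=robot.observe()["gripper_width"]
    robot.line_to([x,y,lift],vel=.2); s=robot.observe()
    print("pick guard",h,"width",round(w,4),"after",round(s["gripper_width"],4),"F",s["ft_force"].round(1),"t",round(s["time"],1))
def place(cx,cy,zg,op):
    robot.move_pose(bp(cx+.010,cy,zg+.054+.09),EP)
    robot.line_to(bp(cx+.010,cy,zg+.054+.008),vel=.1)
    a=robot.line_to(bp(cx+.010,cy,zg+.054-.005),vel=.025,guard=5)
    p=Rb.T@(robot.observe()["tool_pos"]-B)
    b=robot.line_to(bp(cx-.006,cy,p[2]+.0005),vel=.03,guard=7)
    q=Rb.T@(robot.observe()["tool_pos"]-B);print("deck",a,"cleat",b,p.round(4),q.round(4))
    robot.set_gripper(op)
    robot.line_to(bp(q[0],q[1],q[2]+.10),vel=.15)
    s=robot.observe();print("F",s["ft_force"].round(1),"t",round(s["time"],2))
E
python3 - <<'E'
from job import *
print(B,EP)
_,C=load("w5");print(onz(C,(258,301.4),.024),onz(cal("top"),(386.9,144.4),.024))
for a in ((.042,-.09,.026),(.032,.09,.022),(.026,0,.022)):
    for dz in(0,.1): print(robot.ik(bp(a[0]+.01,a[1],a[2]+.054+dz),EP))
print(robot.ik([.391,.346,.08],[180,0,204.2]),robot.ik([.4376,.1852,.076],[180,0,150.7]))
E
```

```text
[0.5779478  0.17757524 0.0299618 ] [-180.     15.   -173.71]
[ 0.63873103 -0.18525882  0.024     ] [ 0.64023552 -0.18759979  0.024     ]
[ -4.63424688  -2.75191623 -23.81050001  54.20129982   2.81143165
 -10.56052779]
[ -5.17146435 -10.67865128 -20.93894151  65.02572938   2.94800109
 -11.08075333]
[ 13.72948252   2.22934436 -19.55176479  53.33953518  -1.9204335
   7.18868621]
[ 14.07764687  -5.49919637 -16.88963972  63.74174671  -2.00980309
   7.52538313]
[  4.57237998  -3.02502679 -24.95914202  53.07232086   0.44449065
  -1.65912683]
[  4.4868544  -11.1570245  -22.2145731   63.94954436   0.46661655
  -1.74174342]
[ 27.13348629  -2.57400085 -26.71982126  65.85417959   0.
   2.93348629] [  7.11151417 -11.01365622 -34.95406325  66.05959298   0.
  36.41151417]
```

```bash
python3 - <<'E'
from job import *
pick(.3911,.3464,.027,204.2)
place(.042,-.09,.027,.062)
robot.move_pose([.52,.24,.27],[180,0,185]); robot.pause(.1); snap("p1")
E
```

```text
pick guard False width 0.0433 after 0.0431 F [ 0.6 -0.3 -4.4] t 11.2
deck True cleat True [ 0.0525 -0.0901  0.0807] [ 0.0505 -0.0901  0.0806]
F [-0.3 -0.2 -0.4] t 15.18
```

View pics/p1.png

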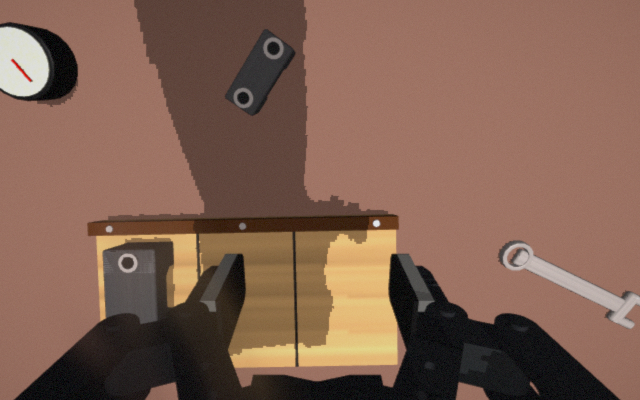

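Wide cap is gripped (43 mm) and set in the right bay, but a strip of deck shows at about (130,240) between it and the cleat. Deck friction stopped the slide early, so I'll regrasp it, lift slightly and slide again.

```bash
cat >> job.py <<'E'
def seat(cx,cy,z,op,up=.0012,g=9):
    """gripped part resting on deck with TCP at board z: lift a touch, slide to the cleat, lower, release"""
    c=Rb.T@(robot.observe()["tool_pos"]-B)
    robot.line_to(bp(c[0],cy,z+up),vel=.02); robot.pause(.1)
    b=robot.line_to(bp(cx-.008,cy,z+up),vel=.03,guard=g)
    q=Rb.T@(robot.observe()["tool_pos"]-B)
    a=robot.line_to(bp(q[0],cy,z-.002),vel=.02,guard=5)
    r=Rb.T@(robot.observe()["tool_pos"]-B);print("cleat",b,q.round(4),"deck",a,r.round(4))
    robot.set_gripper(op)
    robot.line_to(bp(q[0],q[1],r[2]+.10),vel=.15)
    s=robot.observe();print("F",s["ft_force"].round(1),"t",round(s["time"],2))
def place(cx,cy,zg,op):
    robot.move_pose(bp(cx+.010,cy,zg+.054+.09),EP)
    robot.line_to(bp(cx+.010,cy,zg+.054+.008),vel=.1); robot.pause(.1)
    a=robot.line_to(bp(cx+.010,cy,zg+.054-.005),vel=.025,guard=4)
    p=Rb.T@(robot.observe()["tool_pos"]-B); print("deck",a,p.round(4))
    seat(cx,cy,p[2],op)
E
python3 - <<'E'
from job import *
robot.move_pose(bp(.050,-.09,.16),EP)
robot.line_to(bp(.050,-.09,.0807),vel=.1,guard=10)
robot.set_gripper(0); print(robot.observe()["gripper_width"])
seat(.042,-.09,.0807,.062)
robot.move_pose([.52,.24,.27],[180,0,185]); robot.pause(.1); im,_=snap("p2")
cv2.imwrite("pics/p2c.png",cv2.resize(im[200:380,80:240],None,fx=3,fy=3,interpolation=2))
E
```

```text
0.04284155924193462
cleat True [ 0.0425 -0.0901  0.0818] deck True [ 0.0428 -0.09    0.0818]
F [ 0.1 -0.3  0.4] t 20.18
```

View pics/p2c.png

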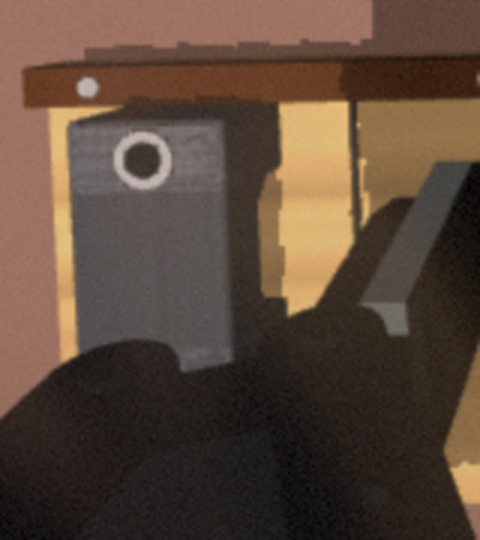

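The wide cap now meets the cleat with no strip of deck between them. Next is the narrow cap.

```bash
sed -i 's/z-.002),vel=.02,guard=5)/z-.001),vel=.02,guard=12)/' job.py; python3 - <<'E'
from job import *
pick(.4378,.1852,.022,150.7)
place(.032,.09,.022,.05)
robot.move_pose([.50,.20,.27],[180,0,185]); robot.pause(.1); im,_=snap("p3")
E
```

```text
pick guard False width 0.027 after 0.0272 F [-0.9 -0.4 -2.8] t 24.3
deck True [0.0422 0.0901 0.0753]
cleat True [0.031  0.09   0.0767] deck False [0.0314 0.0902 0.0753]
F [ 0.4 -0.8 -0.5] t 28.7
```

View pics/p3.png

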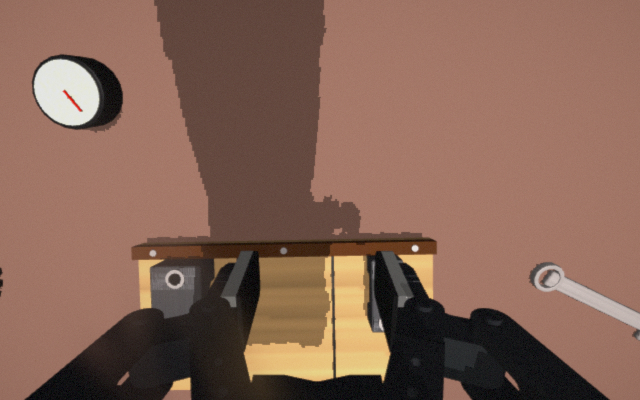

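The narrow cap is in the left bay at about (378,290), partly hidden by the finger; I'll check it later. Next is the collar.

```bash
python3 - <<'E'
from job import *
pick(.3865,-.3710,.022,186.3)
place(.026,0,.022,.064)
robot.move_pose([.58,.16,.27],[180,0,185]); robot.pause(.1); im,_=snap("p4")
robot.move_pose([.58,.26,.27],[180,0,185]); robot.pause(.1); im2,_=snap("p5")
cv2.imwrite("pics/p45.png",np.vstack([cv2.resize(im[100:400],(640,300)),cv2.resize(im2[100:400],(640,300))]))
E
```

```text
pick guard False width 0.0502 after 0.0505 F [ 0.1  0.3 -2.9] t 34.0
deck True [0.0364 0.     0.0762]
cleat True [0.0252 0.0001 0.0777] deck False [0.0258 0.0001 0.0761]
F [ 0.1 -0.1 -0.4] t 39.78
```

View pics/p45.png

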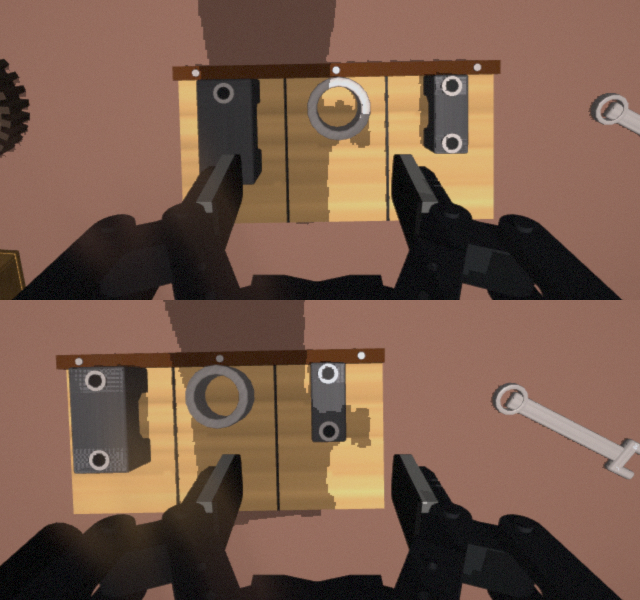

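All three parts sit in their bays; I'll measure their poses from these two views before moving on.

```bash
python3 - <<'E'
from run import *
from job import Rb,B
def rg(nm,a,b,w=9,thr=None):
    P=go(nm,[("p4",a),("p5",b)],1,w,thr);l=Rb.T@(P-B);print("   board",(l*1000).round(1));return l
w1=rg("w1",(223,193),(95,180));w2=rg("w2",(0,0),(99,260)) if 0 else None
n1=rg("n1",(452,186),(328,173));n2=rg("n2",(452,243),(329,231))
d=n2-n1;print("narrow ctr",(n1+n2)/2,"ang",np.degrees(np.arctan2(d[1],d[0])))
for n,l in (("p5",((95,180),(99,260))),("p4",((223,193),))):
  im,C=load(n)
  L=[]
  for p in l:
    q,s=blob(im,p,9,1);o,dd=ray(C,q);nz=Rb[:,2];P=o+dd*((nz@(B-o)+.040)/(nz@dd));L.append(Rb.T@(P-B));print(n,"wide",(L[-1]*1e3).round(1))
  if len(L)>1:d=L[1]-L[0];print("ctr",(L[0]+L[1])/2,"ang",np.degrees(np.arctan2(d[1],d[0])))
a,_=load("p4");b,_=load("p5")
cv2.imwrite("pics/z.png",np.vstack([cv2.resize(a[155:270,180:510],None,fx=2.4,fy=2.4,interpolation=2),cv2.resize(b[145:270,60:390],None,fx=2.4,fy=2.4,interpolation=2)]))
E
```

```text
[ WARN:0@0.025] global loadsave.cpp:275 findDecoder imread_('pics/a_p4.png'): can't open/read file: check file path/integrity
Traceback (most recent call last):
  File "run.py", line 5, in go
    im,C=load(n) if n[0]=="w" else (cv2.imread(f"pics/a_{n}.png"),cal(n))
                                                                  ~~~^^^
  File "h.py", line 5, in cal
    c=robot.get_calibration(n); f=200/np.tan(np.radians(c["vertical_fov"]/2))
ValueError: cameras: scene, top, wrist
```

```bash
sed -i 's/n\[0\]=="w"/n not in ("top","scene")/' run.py; cat > chk.py <<'E'
from run import *
from job import Rb,B
def rg(nm,a,b,w=9,thr=None):
    P=go(nm,[("p4",a),("p5",b)],1,w,thr);l=Rb.T@(P-B);print("   board",(l*1000).round(1));return l
w1=rg("w1",(223,193),(95,180))
n1=rg("n1",(452,186),(328,173));n2=rg("n2",(452,243),(329,231))
d=n2-n1;print("narrow ctr",(n1+n2)/2,"ang",np.degrees(np.arctan2(d[1],d[0])))
for n,l in (("p5",((95,180),(99,260))),("p4",((223,193),))):
  im,C=load(n)
  L=[]
  for p in l:
    q,s=blob(im,p,9,1,110);o,dd=ray(C,q);nz=Rb[:,2];P=o+dd*((nz@(B-o)+.040)/(nz@dd));L.append(Rb.T@(P-B));print(n,"wide",(L[-1]*1e3).round(1),s)
  if len(L)>1:d=L[1]-L[0];print("ctr",(L[0]+L[1])/2,"ang",np.degrees(np.arctan2(d[1],d[0])))
a,_=load("p4");b,_=load("p5")
cv2.imwrite("pics/z.png",np.vstack([cv2.resize(a[155:270,180:510],None,fx=2.4,fy=2.4,interpolation=2),cv2.resize(b[145:270,60:390],None,fx=2.4,fy=2.4,interpolation=2)]))
E
python3 chk.py
```

```text
p4 [223.  192.9] 17.9 p5 [ 94.9 180.1] 18.1 
  w1 [0.5881 0.0891 0.072 ] 0.0
   board [ 11.2 -89.1  40.5]
p4 [452.  185.7] 17.8 p5 [327.9 173.1] 17.7 
  n1 [0.5686 0.2684 0.0638] 0.0
   board [ 9.4 91.4 32.5]
p4 [451.9 242.9] 17.6 p5 [328.7 230.9] 17.7 
  n2 [0.6127 0.2731 0.0755] 0.0001
   board [55.3 91.2 32.3]
narrow ctr [0.03231592 0.09125654 0.03241424] ang -0.23382296423198173
p5 wide [ 11.2 -89.4  40. ] 18.094586552336587
p5 wide [ 73.6 -89.3  40. ] 17.902950175878836
ctr [ 0.04238936 -0.08932063  0.04      ] ang 0.12577470873958788
p4 wide [ 11.1 -89.2  40. ] 16.728531017396595
```

```bash
sleep 1
```

```text
(no output)
```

View pics/z.png

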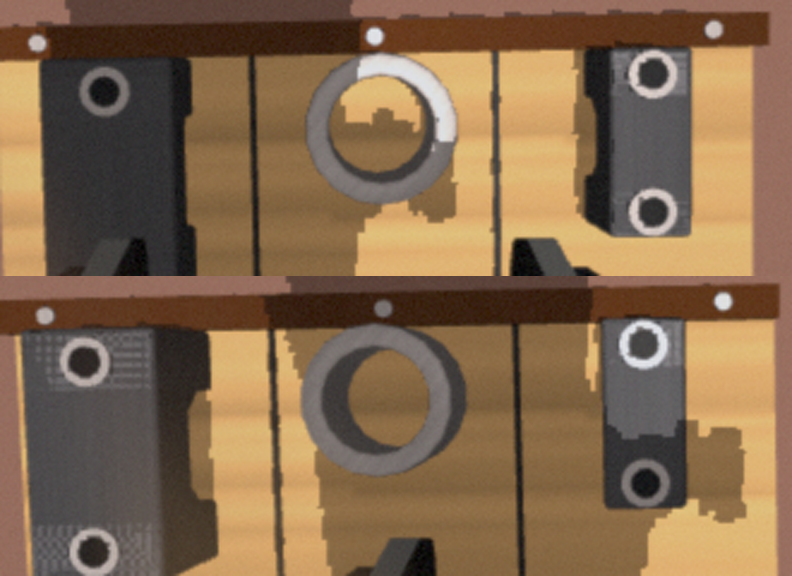

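```bash
python3 - <<'E'
from run import *
from job import Rb,B
_,C=load("p4");o,dd=ray(C,(338.75,208.75));nz=Rb[:,2];P=o+dd*((nz@(B-o)+.030)/(nz@dd));print("collar",Rb.T@(P-B))
robot.move_pose([.58,-.15,.27],[180,0,185]); robot.pause(.1); im,_=snap("g1")
robot.move_pose([.58,-.23,.27],[180,0,185]); robot.pause(.1); im2,_=snap("g2")
cv2.imwrite("pics/g12.png",np.hstack([im,im2])[:, :][::1]); cv2.imwrite("pics/g12.png",cv2.resize(np.hstack([im,im2]),(800,250)))
print(robot.observe()["time"])
E
```

```text
collar [0.026189   0.00114559 0.03      ]
43.3917
```

View pics/g12.png

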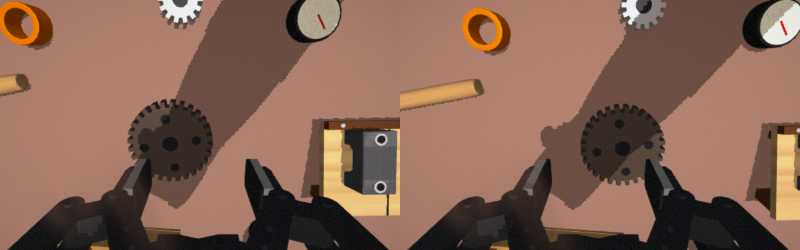

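The gear bore is at about (272,230) in g1 and (356,238) in g2. The collar is 26.2 mm up from the cleat and 1 mm off mid-bay, so it is seated.

```bash
python3 - <<'E'
from run import *
G=go("bore",[("g1",(272,230)),("g2",(356,238))],0,16,33)
for n,p in(("g1",(272,230)),("g2",(356,238))):
    im,C=load(n);q,s=blob(im,p,16,0,33);print(onz(C,q,.024))
    x,y=p;cv2.imwrite(f"pics/{n}c.png",cv2.resize(im[y-70:y+71,x-70:x+71],(400,400)))
a=np.hstack([cv2.imread("pics/g1c.png"),cv2.imread("pics/g2c.png")]);cv2.imwrite("pics/gc.png",np.clip(a*2.,0,255).astype(np.uint8))
E
```

```text
g1 [271.9 230.1] 21.4 g2 [355.9 237.3] 21.3 
  bore [ 0.6385 -0.1853  0.0248] 0.0
[ 0.63891806 -0.18542074  0.024     ]
[ 0.63883264 -0.18520999  0.024     ]
```

View pics/gc.png

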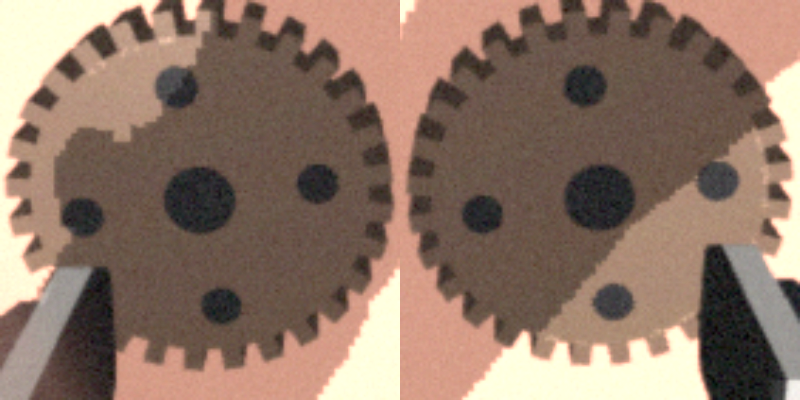

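```bash
python3 - <<'E'
from job import *
pick(.4403,-.1828,.022,186.3)
g=[.6388,-.1853]
robot.move_pose([*g,.19],[180,0,186.3])
robot.line_to([*g,.110],vel=.1); robot.pause(.1)
a=robot.line_to([*g,.096],vel=.025,guard=4);z=robot.observe()["tool_pos"];print(a,z.round(4))
robot.set_gripper(.075)
robot.line_to([*g,.22],vel=.15)
robot.move_pose([.58,-.15,.27],[180,0,185]); robot.pause(.1); im,_=snap("g3")
robot.move_pose([.58,-.23,.27],[180,0,185]); robot.pause(.1); im2,_=snap("g4")
cv2.imwrite("pics/g34.png",cv2.resize(np.hstack([im,im2]),(800,250)))
cv2.imwrite("pics/top2.png",robot.grab_frame("top"))
print(robot.observe()["time"])
E
```

```text
pick guard False width 0.0543 after 0.0541 F [-1.1  0.3 -3.6] t 46.6
True [ 0.6391 -0.1854  0.1014]
51.3333
```

View pics/g34.png

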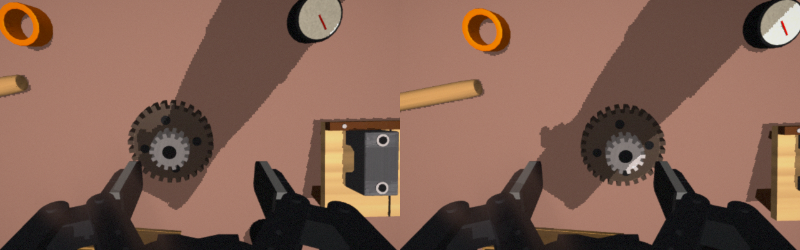

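View pics/top2.png

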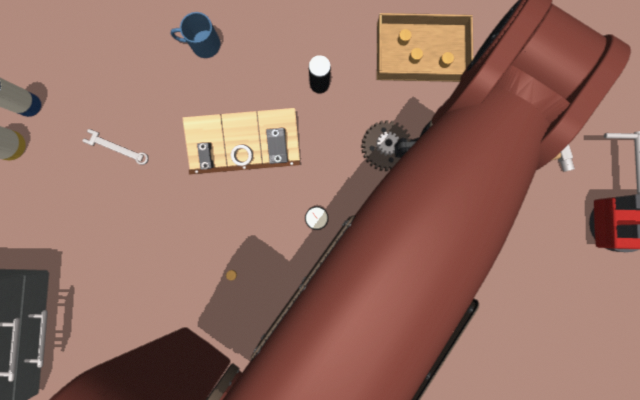

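The pinion lies on the gear, with its bore at about (270,243) in g3 and (360,250) in g4. I'll measure how well it is centred.

```bash
python3 - <<'E'
from run import *
for thr in (40,50):
    G=go("pin",[("g3",(270,243)),("g4",(361,250))],0,13,thr)
for n,p in(("g3",(270,243)),("g4",(361,250))):
    im,C=load(n);q,s=blob(im,p,13,0,45);print(onz(C,q,.050))
im,_=load("g3");im2,_=load("g4")
cv2.imwrite("pics/gp.png",np.clip(1.6*np.hstack([cv2.resize(i[y-70:y+71,x-70:x+71],(400,400),interpolation=2) for i,x,y in((im,270,238),(im2,360,245))]),0,255).astype(np.uint8))
E
```

```text
g3 [270.5 243.5] 18.1 g4 [360.6 250. ] 17.8 
  pin [ 0.6384 -0.1844  0.0512] 0.0001
g3 [270.5 243.5] 18.4 g4 [360.6 250. ] 18.2 
  pin [ 0.6384 -0.1844  0.0512] 0.0001
[ 0.63898403 -0.18449121  0.05      ]
[ 0.63882993 -0.18417547  0.05      ]
```

View pics/gp.png

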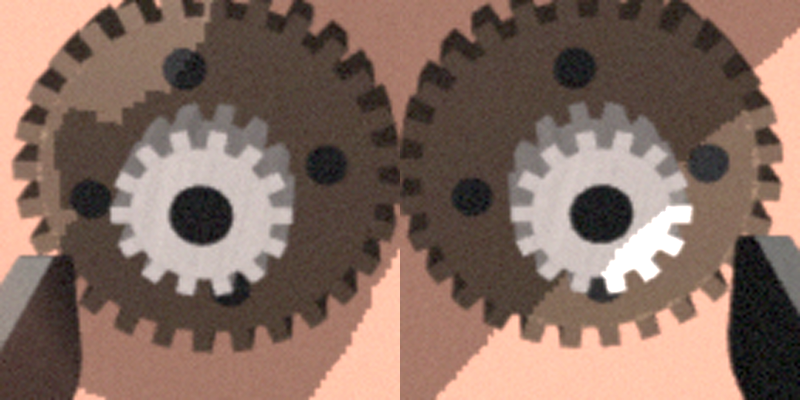

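```bash
python3 - <<'E'
from run import *
a=cv2.imread("pics/a_top.png");b=cv2.imread("pics/top2.png")
for i in(a,b): print(blob(i,(317,218),14,1,150))
print(robot.observe()["ft_force"].round(1)); robot.job_done(); print(robot.observe()["time"])
E
```

```text
(array([316.2178978 , 217.68972322]), np.float64(18.347130225187808))
(array([315.82224299, 217.42484332]), np.float64(18.328810995260987))
[ 0.4  0.5 -0.2]
the job is handed in; nothing more can be done
the job is handed in; nothing more can be done
```

The job is handed in, at about 51 s of the 96 s allowed. I placed the parts in order: wide cap in the right bay (nearer the gear), narrow cap in the left bay, collar in the middle, then the pinion on the big gear.

**First placement:** the wide cap's first slide stopped about 8 mm short of the cleat. I regrasped it and slid it home.

**Caps and collar:** these were measured after the collar was placed, and the arm didn't go near the board again. Distances are to each part's centre, up the slope from the cleat and along it from mid-board.

| Part | Up the slope | If touching the cleat | Along the cleat (bay centre) | Out of square |
|---|---|---|---|---|
| Wide cap | 42.4 mm | 42 mm | -89 mm (-90) | 0.1° |
| Narrow cap | 32.3 mm | 32 mm | +91 mm (+90) | 0.2° |
| Collar | 26.2 mm | 26 mm | +1 mm (0) | – |

- **Flatness:** both cap tops came out within 0.5 mm of their stated heights above the deck, so the caps lie flat. I judged the collar flat by eye only.
- **Contact:** any gap at the cleat of a few tenths of a millimetre is below what the cameras can show.

**Pinion:** it is about 1 mm off the gear's centre, with its top at 51 mm (50 mm expected).

**Gauge:** it shows in the same place in the top view to within 0.5 px (about 1 mm).

**Disagreement:** the top camera put the gear centre about 2.5 mm away from where the wrist camera did. I used the two wrist views, which agreed with each other within 0.3 mm.

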